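Fetch a bowl from a case with a blind catch and set it on the faceplate

TASK

Slide the lid of the plywood case fully open and leave it open: a catch worked by its round knob may or may not be holding it, and nothing shows which way it is thrown, so try the lid and turn the knob a little one way or the other until it comes free. Take out the little wooden bowl that stands on edge inside, lay it down mouth up on the black rubber mat and let go of it, then take it again and set it mouth up in the middle of the round steel faceplate. Leave the other things on the bench alone.

Things in the scene. Friction and masses are not known exactly. Their poses are not given: they have to be found in the camera images.
- case: Plywood case, fixed on the bench, turned up to 0.3 rad. In its frame (origin on the bench, z up) it spans x -60 to 60, y -100 to 150 mm; wall tops at z = 86 mm; guide strips outside the long sides reach x = +-66, z = 94 mm. Its lock: the lid is free only in a band of knob angles about 0.6 rad wide, its middle anywhere within 1.0 rad of the knob's starting angle, either way.
- lid (a joint): Sliding lid, wood with a clear window over the pocket: 0 is shut, grows to its stop at 0.092 m as it slides along the case's +y. Its top face is 94 mm above the bench. Free, it rubs with about 1.5 N; held by the catch, it gives 2 to 7 mm of play and then stops hard. It may be free at once.
- knob_top (a point): Centre of the top of the round unmarked wooden knob on the lid, 137.5 mm above the bench; lid shut: x = 0, y = 25 mm of the case. 44 mm diameter, 42 mm high, straight grip part 4 to 32 mm below the top. Turns about the vertical, drag 0.12 N m, stays where left, travel ends 1.6 to 3.6 rad from its start. Turned out of the free band to either side it holds the lid.
- bowl: Small turned bowl, light wood, 64 mm diameter, 34 mm high, wall 8 mm, inside 20 mm deep, 56 to 112 g. Origin: centre of its flat underside; z axis points out of the mouth. It starts on edge in the pocket, y = -52 mm of the case, underside at x about -17 mm, mouth towards the case's +x, its centre 47.5 mm and its top 79.5 mm above the bench.
- mat: Black rubber mat, fixed, 120 by 120 mm, 4 mm thick. Origin: centre of its underside, on the bench; x and y along its edges. The bowl's centre must come to lie within 70 mm of the mat's centre, with the bowl flat on it.
- faceplate_top (a point): Centre of the top face of the round steel faceplate (fixed, flat disc, 100 mm diameter, 14 mm high, lying on the bench), with a fine ring of 67 mm diameter marked on it round the centre. Mat and faceplate may change places.
- gouge: Bystander: turning gouge, 237 mm long, wooden handle, lying on the bench. Origin: on the bench just past the handle's end, near its middle.
- offcut: Bystander: wooden offcut 50 by 70 by 35 mm. Origin: centre of its underside.
- wax_tin: Bystander: small amber jar with a metal cap, 64 mm diameter, 50 mm high. Origin: centre of its underside.
- pocket (a point): Centre of the floor of the pocket under the lid, 8 mm above the bench, axes as the case. The pocket is 104 mm along x, 78 mm along y, its rim 78 mm above this point. Two ribs along y (centred at x = +-23 mm, 8 mm thick, 22 mm high) and two thin bars hold the bowl on edge.
Not all that is in view belongs to the job. Several things have the shape of the mat; the one meant has the colours described above.

How it is judged:
By the outcome, as a careful person would: the job done as asked, in the order asked, and still so for the second after the job is handed in, with the robot touching nothing.
It also fails if it takes over 72 s, if anything falls off the work surface, if the arm or the gripper's body presses on something with over 40 N, if the wrist force passes 120 N, or if a joint passes its speed limit or range.

ROBOT

A 7-joint arm with a two-finger parallel gripper is mounted at the origin on the work surface. World frame = base frame: x ahead of the robot, y to its left, z up, the work surface at z = 0. Lengths are in m, angles in rad, forces in N, time in s.
With the tool pointing down it reaches from about 0.4 to 0.875 m from the base axis. Payload 19.3 kg.
Tool frame: the origin (TCP) lies at the very end of the fingers, on their centre line; the grasp point (between the pads) lies 19 mm behind it; z points along the fingers, y is the direction in which the jaws open and shut (so a half turn about z gives the same grasp; the last joint's range is limited). The gripper opens to 85 mm and grips with 20 to 120 N. Pads are 22 mm wide; open, the fingers measure 114 mm over their backs; the gripper's body (76 mm by 85 mm) begins 54 mm behind the grasp point. The pads swing forward as they close: fully open they stand 13 mm farther back than shut.
Start: joints at [-1.405, 0.521, -0.036, 1.599, 0.021, 1.021, -0.113], TCP at [0.146, 0.608, 0.231] pointing down, gripper open.
Joint ranges: [-2.91, 2.91], [-0.3, 2.13], [-1.5, 1.42], [0.17, 2.43], [-1.26, 4.41], [0.16, 1.93], [-2.52, 2.52]. Speed limits (rad/s): [1.89, 1.89, 2.39, 2.39, 3.01, 3.01, 3.01].

INTERFACE

Orientations are given as [roll, pitch, yaw] about the fixed x, y, z axes, in that order (R = Rz(yaw) Ry(pitch) Rx(roll)).
In Python, from workcell import bot, vision, job_done gives the robot as it stands.
- The arm moves only by the tool arm_command, never from a script. Its arguments are lists of equal length, an entry for each row: "gripper": the finger opening in cm, from 0 to 8.54; "slide": the shift along the tool's x, y, z in cm, a list of three; "turn": the turn, a rotation vector about the tool's x, y, z in degrees, a list of three. A call has 1 to 5 rows; each row is the pose to reach, as a shift and turn from the pose commanded when the call began, along the tool's axes at that moment; what a row does not reach only later rows make up. A row lasts 1/8 s, in which the tool goes at most 62.5 mm and 10.7 degrees, less where a joint would pass 70% of its speed; a pose out of reach is approached as far as the arm can. A call with a gripper value outside its range is refused whole. The fingers move at their own pace and stop on an object; "force" is the grip in N (left out, the last holds). Time passes only in rows, so rows that repeat a pose let the fingers close. It gives the time, the measured TCP pose, the force and the opening at its end, in the units of the state.
- bot.observe(): the state, without advancing time (a new reading comes with each control period).
- vision.grab_frame(name): name is "scene" or "side" or "wrist"; returns the picture (420x560x3 uint8, blue, green, red); there is no depth.
- vision.camera_model(name): a dict with "mtx" (3x3 intrinsics, pixels), "k1" (the pictures are not rectified: a ray, as slopes to the right and down, at radius r is drawn at 1 + k1 r^2 times it, then the intrinsics apply), "T" (4x4, takes a point from camera to world coordinates). Camera axes: x right, y down, z forward; pixel columns grow to the right and rows downward; lengths in m; the calibration is good to about 2 mm. A picture is of the moment at which its call begins: read the wrist's pose just before it. camera_model takes no time and is no camera call; for the wrist camera it gives the pose at the moment of the call.
- job_done(): hands the job in, once; it reports no verdict.
The state is a dict: "clock": time; "qpos": joint angles; "qd": joint speeds; "joint_efforts": joint torques, N m; "position": TCP position; "tool_rot": TCP orientation; "force": force on the tool from outside, world axes, zero at the start; "moment": the same for the moment, N m; "grip_width": finger opening in m.
Only numpy, scipy, OpenCV 4.12 (cv2) and the standard library are available. Lean on these libraries where they do the work, as an engineer would, in place of code of your own. Each camera call takes 0.05 s, during which the arm holds its last target. There are 200 camera calls.

## Working session

There is one attempt and no reset: what is moved stays moved. The work goes in short steps, Python scripts to look and compute and a tool call to move; the robot and the scene stay as the last step left them, time stands still between calls to the robot, and variables do not carry over. Pictures are saved under pics/ and viewed, about 8 in all and at most 12, crops included, and the job is handed in when it is done.

Besides the shell and the picture viewer there is one more tool, called after ">>>" as a command line: name --argument value ..., lists and objects as JSON in quotes. arm_command: Moves the arm, as the interface text tells. Its arguments: {"type":"object","properties":{"gripper":{"type":"array","items":{"type":"number"}},"slide":{"type":"array","items":{"type":"array","items":{"type":"number"}}},"turn":{"type":"array","items":{"type":"array","items":{"type":"number"}}},"force":{"type":"number"}},"required":["gripper","slide","turn"]}

```bash
mkdir -p pics; ls; cat > h.py <<'E'
import numpy as np, cv2
from workcell import bot, vision, job_done
def save(n,f): 
    im=vision.grab_frame(n); cv2.imwrite(f,im); return im
def ray(m,u,v):
    d=np.array([(u-m["mtx"][0][2])/m["mtx"][0][0],(v-m["mtx"][1][2])/m["mtx"][1][1]])
    s=d.copy()
    for _ in range(30): s=d/(1+m["k1"]*(s@s))
    T=np.array(m["T"]); return T[:3,3],T[:3,:3]@np.array([s[0],s[1],1])
def onz(m,u,v,z):
    o,d=ray(m,u,v); return o+d*(z-o[2])/d[2]
def proj(m,p):
    T=np.array(m["T"]); c=T[:3,:3].T@(np.array(p)-T[:3,3]); s=c[:2]/c[2]; s=s*(1+m["k1"]*(s@s))
    return np.array([m["mtx"][0][0]*s[0]+m["mtx"][0][2],m["mtx"][1][1]*s[1]+m["mtx"][1][2]])
def tri(a,b):
    (o,d),(p,e)=a,b
    t=np.linalg.lstsq(np.c_[d,-e],p-o,rcond=None)[0]; A=o+t[0]*d;B=p+t[1]*e
    return (A+B)/2,np.linalg.norm(A-B)
E
python3 - <<'E'
from h import *
s=bot.observe(); print(s)
a=save("scene","pics/scene.png");b=save("side","pics/side.png");w=save("wrist","pics/wrist.png")
for n in("scene","side","wrist"):
    m=vision.camera_model(n);print(n,np.round(m["mtx"],1).tolist(),m["k1"],np.round(m["T"],3).tolist())
E
```

```text
pics
{'clock': 0.0, 'qpos': array([-1.40517812,  0.52202506, -0.03633319,  1.60004386,  0.02119426,
        1.02109473, -0.11279476]), 'qd': array([ 1.45384498e-04, -4.98485357e-04, -8.77781196e-05, -9.47094565e-04,
       -4.45549570e-04,  1.17262349e-03, -6.83201826e-04]), 'joint_efforts': array([-9.95120390e-04, -9.27110624e+01,  1.97940677e+00, -3.69931626e+01,
        1.77298504e-02,  8.27784272e-03,  4.43123554e-05]), 'position': array([0.14597313, 0.60734427, 0.23070595]), 'tool_rot': array([-3.14040904e+00,  7.80861735e-05,  2.90577243e+00]), 'force': array([-0.11669824, -0.86173547, -0.54458888]), 'moment': array([0.00645538, 0.0524828 , 0.00359611]), 'grip_width': 0.08511015757089078}
scene [[514.5, 0.0, 279.1], [0.0, 514.5, 217.3], [0.0, 0.0, 1.0]] 0.05777530233133433 [[0.788, 0.519, -0.333, 0.957], [0.616, -0.665, 0.422, -0.671], [-0.002, -0.537, -0.844, 1.188], [0.0, 0.0, 0.0, 1.0]]
side [[514.6, 0.0, 271.3], [0.0, 514.6, 214.1], [0.0, 0.0, 1.0]] 0.04217467367907431 [[0.997, -0.049, 0.053, 0.464], [-0.072, -0.76, 0.646, -0.857], [0.008, -0.648, -0.762, 0.973], [0.0, 0.0, 0.0, 1.0]]
wrist [[314.9, 0.0, 281.3], [0.0, 314.9, 211.1], [0.0, 0.0, 1.0]] -0.04750063734516918 [[0.233, 0.924, 0.303, 0.068], [0.972, -0.221, -0.073, 0.625], [-0.001, 0.311, -0.95, 0.373], [0.0, 0.0, 0.0, 1.0]]
```

View pics/scene.png

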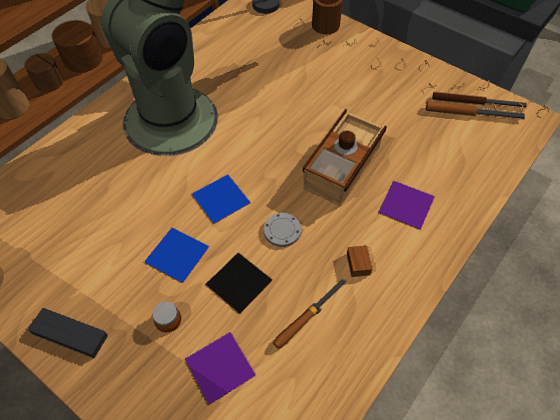

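View pics/side.png

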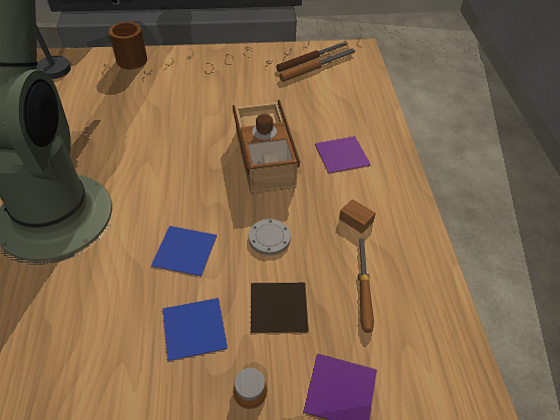

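Scene view: knob about (347,138), faceplate (283,229), black mat (239,283). Side view: knob (264,121), faceplate (270,236), mat (279,307). Next I'll measure with masks and an enlarged crop of the case.

```bash
python3 - <<'E'
from h import *
M={n:vision.camera_model(n) for n in("scene","side")}
I={n:cv2.imread(f"pics/{n}.png") for n in M}
box={"scene":dict(mat=(195,240,285,325),fp=(255,205,310,255)),"side":dict(mat=(240,270,320,345),fp=(240,210,300,265))}
P={}
for n in M:
    hsv=cv2.cvtColor(I[n],cv2.COLOR_BGR2HSV)
    for k,(x0,y0,x1,y1) in box[n].items():
        h=hsv[y0:y1,x0:x1]
        msk=(h[...,2]<70) if k=="mat" else ((h[...,1]<60)&(h[...,2]>70))
        c=max(cv2.findContours(msk.astype(np.uint8),cv2.RETR_EXTERNAL,cv2.CHAIN_APPROX_NONE)[0],key=cv2.contourArea)+[x0,y0]
        if k=="mat":
            r=cv2.minAreaRect(c.astype(np.float32)); 
            q=np.array([onz(M[n],*p,.004)[:2] for p in c[:,0].astype(float)]).astype(np.float32)
            R=cv2.minAreaRect(q*1000); print(n,k,R)
        else:
            q=np.array([onz(M[n],*p,.014)[:2] for p in c[:,0].astype(float)]).astype(np.float32)
            print(n,k,cv2.minEnclosingCircle(q*1000),cv2.fitEllipse(q*1000), cv2.fitEllipse(c))
        mm=cv2.moments(c);P[n,k]=(mm["m10"]/mm["m00"],mm["m01"]/mm["m00"])
for k in("mat","fp"): print(k,tri(ray(M["scene"],*P["scene",k]),ray(M["side"],*P["side",k])))
a=cv2.resize(I["scene"][95:215,290:400],None,fx=4.8,fy=4.8,interpolation=cv2.INTER_CUBIC)[:,:400] if 0 else cv2.resize(I["scene"][95:210,295:395],None,fx=4,fy=4,interpolation=cv2.INTER_CUBIC)
b=cv2.resize(I["side"][90:205,220:315],None,fx=4,fy=4,interpolation=cv2.INTER_CUBIC)
cv2.imwrite("pics/case.png",np.hstack([a,b]))
E
```

```text
scene mat ((528.4810180664062, -293.6605224609375), (120.21993255615234, 119.23530578613281), 86.83927154541016)
scene fp ((521.2594604492188, -108.49705505371094), 51.88859558105469) ((521.9603271484375, -106.91785430908203), (97.10540008544922, 98.30155944824219), 159.29771423339844) ((281.9487609863281, 228.6217803955078), (31.23501205444336, 36.75251388549805), 88.38731384277344)
side mat ((528.0531005859375, -294.8295593261719), (120.1815185546875, 117.77182006835938), 87.21668243408203)
side fp ((520.7174072265625, -110.2099609375), 53.4992561340332) ((521.0252075195312, -109.74919128417969), (95.99302673339844, 105.43687438964844), 176.45443725585938) ((269.19189453125, 236.240234375), (35.25642776489258, 40.613075256347656), 90.9004135131836)
mat (array([ 0.52758171, -0.29369674, -0.00224647]), np.float64(0.0001743179442339831))
fp (array([ 0.52086344, -0.10544729,  0.00788165]), np.float64(0.0017055289939454956))
```

View pics/case.png

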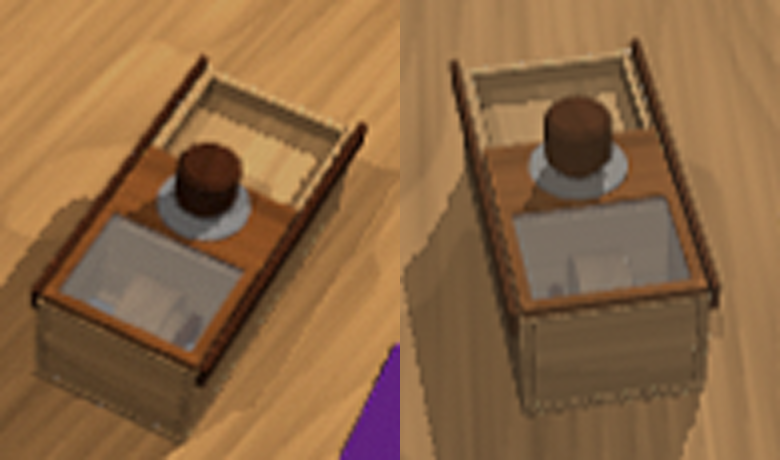

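The crop shows the lid shut, the knob top at crop (209,163) and (578,115), the strip ends clear in both views, and the bowl visible through the window. Triangulating these points.

```bash
python3 - <<'E'
from h import *
A=vision.camera_model("scene");B=vision.camera_model("side")
pts=dict(nl=((36,294),(513,308)),nr=((200,380),(715,296)),fl=((205,57),(455,61)),fr=((362,125),(635,41)),knob=((209,164),(578,115)))
out={}
for k,(a,b) in pts.items():
    ua=(295+a[0]/4-.4,95+a[1]/4-.4);ub=(220+(b[0]-400)/4-.4,90+b[1]/4-.4)
    p,e=tri(ray(A,*ua),ray(B,*ub));z=.1375 if k=="knob" else .094
    qa,qb=onz(A,*ua,z),onz(B,*ub,z);out[k]=(qa+qb)/2
    print(k,p.round(4),round(e,4),qa.round(4)[:2],qb.round(4)[:2])
for a,b in(("nl","fl"),("nr","fr"),("nl","nr"),("fl","fr")):
    d=out[b]-out[a];print(a,b,np.linalg.norm(d).round(4),np.arctan2(d[1],d[0]).round(4))
W=np.array([[-66,-100],[66,-100],[-66,150],[66,150],[0,25]])/1e3
Q=np.array([out[k][:2] for k in("nl","nr","fl","fr","knob")])
w0,q0=W.mean(0),Q.mean(0);U,S,V=np.linalg.svd((W-w0).T@(Q-q0));R=(U@V).T;t=q0-R@w0
print("case",t,np.arctan2(R[1,0],R[0,0]));print(((W@R.T+t-Q)*1000).round(1))
print("bowl ctr",R@[0,-.052]+t)
E
```

```text
nl [0.4802 0.041  0.0946] 0.004 [0.4815 0.0394] [0.4792 0.0441]
nr [0.6047 0.0545 0.0855] 0.0014 [0.6079 0.0482] [0.603  0.0467]
fl [0.4496 0.2873 0.094 ] 0.0015 [0.449  0.2882] [0.45   0.2862]
fr [0.5741 0.3    0.095 ] 0.0008 [0.5735 0.3014] [0.5744 0.3007]
knob [0.5268 0.1698 0.1382] 0.0003 [0.5264 0.1706] [0.5269 0.1705]
nl fl 0.2474 1.6958
nr fr 0.2556 1.6944
nl nr 0.1252 0.0455
fl fr 0.1252 0.111
case [0.53004091 0.14475906] 0.11467195836685569
[[-4.4 -3.9]
 [ 1.6  5.5]
 [-2.2 -1. ]
 [ 4.5  0.3]
 [ 0.5 -0.9]]
bowl ctr [0.53599079 0.09310057]
```

```bash
cat >> h.py <<'E'
from scipy.spatial.transform import Rotation as Ro
def rel(p,rpy,p0=None,r0=None):
    s=bot.observe(); R0=Ro.from_euler("xyz",s["tool_rot"] if r0 is None else r0); p0=s["position"] if p0 is None else np.array(p0)
    R1=Ro.from_euler("xyz",rpy)
    print("slide cm",(R0.inv().apply(np.array(p)-p0)*100).round(2),"turn deg",np.degrees((R0.inv()*R1).as_rotvec()).round(2))
E
python3 -c "
from h import *
P=np.pi
a=([.345,.38,.22],[P,0,2.3])
rel(*a); rel([.527,.170,.2],[P,0,1.695],*a)"
```

```text
slide cm [-24.66 -17.47   1.1 ] turn deg [-4.000e-02  2.000e-02  3.471e+01]
slide cm [-27.79  -0.42   2.  ] turn deg [ 0.   -0.   34.66]
```

>>> arm_command --gripper '[8.5,8.5,8.5,8.5,8.5]' --slide '[[-4.9,-3.5,0.2],[-9.9,-7,0.4],[-14.8,-10.5,0.6],[-19.7,-14,0.9],[-24.7,-17.5,1.1]]' --turn '[[0,0,7],[0,0,14],[0,0,21],[0,0,28],[0,0,34.7]]'

```text
clock: 0.78
position: [0.3462, 0.3782, 0.2203]
tool_rot: [3.141, -0.0, 2.296]
force: [0.8, 1.1, 1.1]
grip_width: 0.0851
```

>>> arm_command --gripper '[8.5,8.5,8.5,8.5,8.5]' --slide '[[-6.2,-0.1,0.5],[-12.4,-0.2,1],[-18.6,-0.3,1.5],[-24.8,-0.4,2],[-27.8,-0.4,2]]' --turn '[[0,0,8],[0,0,16],[0,0,24],[0,0,32],[0,0,34.7]]'

```text
clock: 1.4
position: [0.529, 0.1667, 0.1999]
tool_rot: [-3.141, 0.001, 1.688]
force: [-0.7, 0.8, 0.6]
grip_width: 0.085
```

>>> arm_command --gripper '[8.5,8.5]' --slide '[[0,0,0],[0,0,0]]' --turn '[[0,0,0],[0,0,0]]'

```text
clock: 1.65
position: [0.527, 0.1705, 0.2001]
tool_rot: [-3.141, -0.0, 1.696]
force: [-0.0, 0.3, 0.5]
grip_width: 0.085
```

```bash
python3 - <<'E'
from h import *
s=bot.observe();print(s["clock"],s["position"],s["tool_rot"],s["qpos"],s["force"])
m=vision.camera_model("wrist");im=save("wrist","pics/w1.png")
print(proj(m,[.527,.170,.1375]))
E
```

```text
1.65 [0.52701348 0.17052888 0.20007529] [-3.14093192e+00 -2.11981593e-04  1.69574908e+00] [-0.67720917  0.46957694  0.35394109  1.83587143 -0.20666583  0.87268478
 -0.0999036 ] [-0.04726994  0.30413521  0.53776588]
[281.92789348 228.39650926]
```

View pics/w1.png

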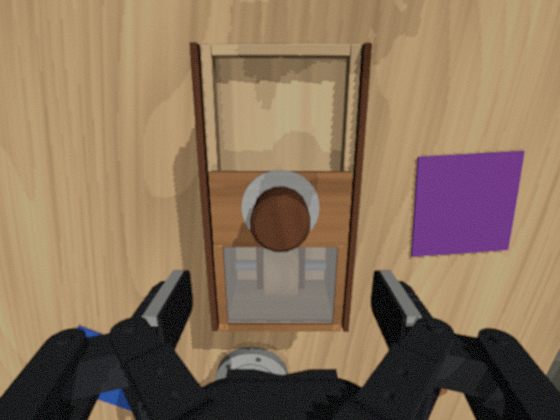

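The wrist view shows the knob at about (281,220), the strips running straight, and the bowl behind the window at about (281,270). I'll refine the knob with a mask and the strip yaw.

```bash
python3 - <<'E'
from h import *
im=cv2.imread("pics/w1.png");m=vision.camera_model("wrist")
h=cv2.cvtColor(im,cv2.COLOR_BGR2HSV)
k=((h[...,2]<105)&(h[...,1]>90)).astype(np.uint8)
sub=np.zeros_like(k);sub[180:260,240:320]=k[180:260,240:320]
c=max(cv2.findContours(sub,cv2.RETR_EXTERNAL,cv2.CHAIN_APPROX_NONE)[0],key=cv2.contourArea)[:,0]
print(c.min(0),c.max(0))
low=c[c[:,1]>225].astype(float)
q=np.array([onz(m,*p,.1375)[:2] for p in low]); 
s=np.linalg.lstsq(np.c_[2*q,np.ones(len(q))],(q**2).sum(1),rcond=None)[0];print("circ",s[:2],np.sqrt(s[2]+s[:2]@s[:2]))
# fixed radius 22
from scipy.optimize import least_squares
print(least_squares(lambda c:np.linalg.norm(q-c,axis=1)-.022,[.527,.17]).x)
for x0,x1 in((185,222),(340,378)):
  o=[];i=[]
  for r in range(70,320,5):
    xs=np.where(k[r,x0:x1])[0]+x0
    if len(xs)>3: o.append(onz(m,xs.min() if x0<250 else xs.max(),r,.094)[:2])
  o=np.array(o);vx,vy,x,y=cv2.fitLine(o.astype(np.float32),cv2.DIST_HUBER,0,.001,.001).ravel();print("strip",np.arctan2(vy,vx)%np.pi-np.pi/2,x,y,len(o))
  print("dist to knob",((np.array([.527,.1705])-[x,y])@[-vy,vx]))
print([onz(m,*p,.094)[:2].round(4) for p in((192,44),(371,44),(213,331),(350,331))])
E
```

```text
[249 187] [309 250]
circ [0.52416178 0.17373476] 0.020980767046429354
[0.52406944 0.17508636]
strip 0.12061131 0.45685866 0.19695157 50
dist to knob 0.06644914951263503
strip 0.12123859 0.58491343 0.2131682 50
dist to knob -0.06264869375244173
[array([0.4473, 0.2858]), array([0.5746, 0.3019]), array([0.4769, 0.0407]), array([0.607 , 0.0572])]
```

>>> arm_command --gripper '[8.5,8.5,8.5]' --slide '[[0.17,-0.13,4],[0.17,-0.13,8],[0.17,-0.13,9.6]]' --turn '[[0,0,0],[0,0,0],[0,0,0]]'

```text
clock: 2.08
position: [0.5248, 0.1721, 0.1027]
tool_rot: [-3.139, 0.0, 1.696]
force: [0.8, 0.1, 0.4]
grip_width: 0.0851
```

>>> arm_command --gripper '[4,4,4,4,4]' --slide '[[0,0,0],[0,0,0],[0,0,0],[0,0,0],[0,0,0]]' --turn '[[0,0,0],[0,0,0],[0,0,0],[0,0,0],[0,0,0]]' --force 40

```text
clock: 2.7
position: [0.526, 0.1717, 0.1059]
tool_rot: [3.141, -0.001, 1.695]
force: [-7.4, -0.5, 13.5]
grip_width: 0.0424
```

>>> arm_command --gripper '[6,6,6]' --slide '[[0,0,0],[0,0,-0.4],[0,0,-0.5]]' --turn '[[0,0,0],[0,0,0],[0,0,0]]'

```text
clock: 3.08
position: [0.5264, 0.1715, 0.1099]
tool_rot: [3.141, -0.0, 1.694]
force: [0.9, 0.5, -0.2]
grip_width: 0.0599
```

>>> arm_command --gripper '[4,4,4,4]' --slide '[[0,0.06,0],[0,0.06,0],[0,0.06,0],[0,0.06,0]]' --turn '[[0,0,0],[0,0,0],[0,0,0],[0,0,0]]'

```text
clock: 3.58
position: [0.5261, 0.1715, 0.1097]
tool_rot: [-3.14, -0.0, 1.695]
force: [-8.6, -0.9, 15.9]
grip_width: 0.0425
```

>>> arm_command --gripper '[4,4,4,4]' --slide '[[0.3,0,0],[0.6,0,0],[0.9,0,0],[0.9,0,0]]' --turn '[[0,0,0],[0,0,0],[0,0,0],[0,0,0]]'

```text
clock: 4.08
position: [0.5249, 0.1807, 0.1097]
tool_rot: [-3.14, -0.0, 1.695]
force: [-8.6, -0.4, 16.2]
grip_width: 0.0428
```

>>> arm_command --gripper '[4,4,4]' --slide '[[1.0,0,0],[2,0,0],[3,0,0]]' --turn '[[0,0,0],[0,0,0],[0,0,0]]'

```text
clock: 4.45
position: [0.5213, 0.2102, 0.1097]
tool_rot: [-3.14, 0.0, 1.694]
force: [-7.2, -2.1, 15.4]
grip_width: 0.0428
```

```bash
python3 - <<'E'
from h import *
print(bot.observe()["force"]);save("wrist","pics/w2.png")
E
```

```text
[-7.2464548  -2.1377718  15.36399035]
```

View pics/w2.png

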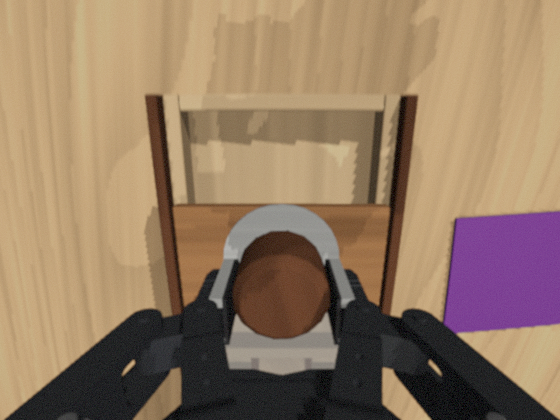

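The knob is well seated in the jaws at (280,285) and the lid edge has moved up (row 205), so the lid is free. I'll slide it to the stop.

>>> arm_command --gripper '[4,4,4,4,4]' --slide '[[1.2,0,0],[2.4,0,0],[3.6,0,0],[4.6,0,0],[5.0,0,0]]' --turn '[[0,0,0],[0,0,0],[0,0,0],[0,0,0],[0,0,0]]'

```text
clock: 5.12
position: [0.5151, 0.2604, 0.1097]
tool_rot: [-3.141, -0.0, 1.695]
force: [-6.9, -2.8, 15.8]
grip_width: 0.0431
```

>>> arm_command --gripper '[4,4,4]' --slide '[[0.3,0,0],[0.6,0,0],[0.6,0,0]]' --turn '[[0,0,0],[0,0,0],[0,0,0]]'

```text
clock: 5.5
position: [0.5148, 0.2631, 0.1097]
tool_rot: [-3.14, 0.003, 1.693]
force: [-6.4, -15.3, 19.8]
grip_width: 0.0427
```

>>> arm_command --gripper '[8.5,8.5,8.5,8.5,8.5]' --slide '[[-0.3,0,0],[-0.3,0,0],[-0.3,0,-4],[-0.3,0,-9],[-6.3,0,-11]]' --turn '[[0,0,0],[0,0,0],[0,0,0],[0,0,0],[0,0,0]]'

```text
clock: 6.12
position: [0.523, 0.2076, 0.2212]
tool_rot: [3.139, -0.002, 1.701]
force: [1.3, -1.3, -0.7]
grip_width: 0.0848
```

>>> arm_command --gripper '[8.5,8.5,8.5,8.5]' --slide '[[-6,0,0],[-9.5,0,0],[-9.5,0,0],[-9.5,0,0]]' --turn '[[0,0,0],[0,0,0],[0,0,0],[0,0,0]]'

```text
clock: 6.62
position: [0.5343, 0.1106, 0.219]
tool_rot: [-3.142, -0.0, 1.695]
force: [-0.2, 1.6, -0.0]
grip_width: 0.085
```

```bash
python3 - <<'E'
from h import *
s=bot.observe();print(s["clock"],s["position"],s["tool_rot"],s["qpos"].round(3))
m=vision.camera_model("wrist");im=save("wrist","pics/w3.png")
K=np.array([.5262,.1715]);th=.121;c,sn=np.cos(th),np.sin(th);R=np.array([[c,-sn],[sn,c]])
for q in((-.017,-.077,.0795),(.017,-.077,.0795),(-.052,-.116,.086),(.052,-.116,.086),(.052,-.038,.086),(-.052,-.038,.086)):
    print(q,proj(m,[*(K+R@q[:2]),q[2]]).round(1))
x=im[150:420,120:440];cv2.imwrite("pics/w3c.png",cv2.resize(x,None,fx=2.2,fy=2.2,interpolation=cv2.INTER_CUBIC))
E
```

```text
6.625 [0.53433949 0.11056319 0.21897016] [-3.14154262e+00 -4.40850226e-04  1.69516679e+00] [-0.602  0.436  0.393  1.84  -0.208  0.906  0.011]
(-0.017, -0.077, 0.0795) [263.  213.6]
(0.017, -0.077, 0.0795) [299.  213.7]
(-0.052, -0.116, 0.086) [226.9 254. ]
(0.052, -0.116, 0.086) [334.8 254.3]
(0.052, -0.038, 0.086) [339.8 174.5]
(-0.052, -0.038, 0.086) [222.5 174.1]
```

View pics/w3c.png

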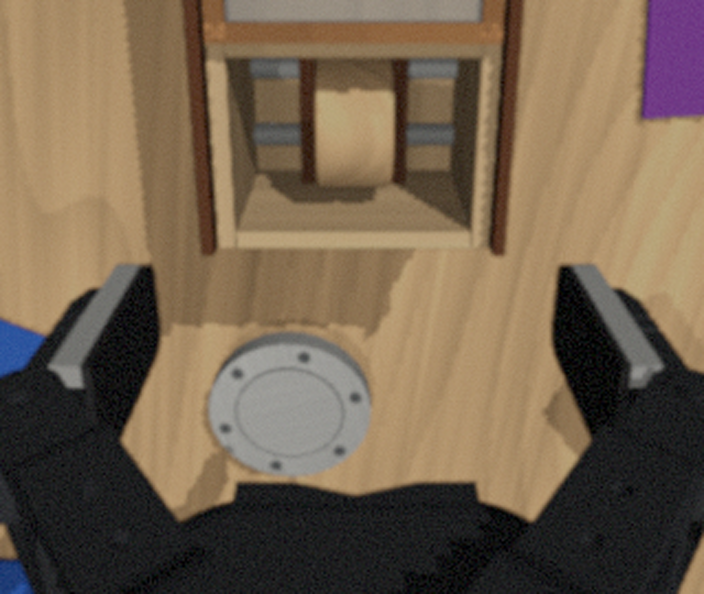

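Lid open. The bowl shows as a straight drum between the ribs, centred at about px (281,206) as predicted, with nothing near its faces. I'll pinch it across its thickness; meanwhile I'll fit a simple kinematic model to check tilted poses.

>>> arm_command --gripper '[5.6,5.6,5.6,5.6,5.6]' --slide '[[-1.55,-0.07,4],[-1.55,-0.07,9],[-1.55,-0.07,13],[-1.55,-0.07,16.3],[-1.55,-0.07,16.3]]' --turn '[[0,0,0],[0,0,0],[0,0,0],[0,0,0],[0,0,0]]'

```text
clock: 7.3
position: [0.5342, 0.0949, 0.0543]
tool_rot: [-3.138, 0.0, 1.696]
force: [0.1, 0.5, 0.4]
grip_width: 0.056
```

>>> arm_command --gripper '[3,3,3,3]' --slide '[[0,0,0],[0,0,0],[0,0,0],[0,0,0]]' --turn '[[0,0,0],[0,0,0],[0,0,0],[0,0,0]]' --force 40

```text
clock: 7.8
position: [0.5364, 0.0947, 0.0574]
tool_rot: [3.139, -0.001, 1.695]
force: [-0.2, 0.5, 10.1]
grip_width: 0.0331
```

```bash
cat > kin.py <<'E'
from h import *
def fk(q,l,sg):
    R=Ro.from_euler("z",sg[0]*q[0]);z=[0,0,1];P=[np.array([0,0,1.])]
    R=R*Ro.from_euler("y",q[1])*Ro.from_euler("z",sg[1]*q[2]);P.append(R.apply(z))
    R=R*Ro.from_euler("y",q[3])*Ro.from_euler("z",sg[2]*q[4]);P.append(R.apply(z))
    R=R*Ro.from_euler("y",q[5])*Ro.from_euler("z",sg[3]*q[6]);P.append(R.apply(z))
    return np.array(P),R
D=[([-1.40517812,.52202506,-.03633319,1.60004386,.02119426,1.02109473,-.11279476],[.14597313,.60734427,.23070595],[-3.1404,0,2.90577]),
([-.67720917,.46957694,.35394109,1.83587143,-.20666583,.87268478,-.0999036],[.52701348,.17052888,.20007529],[-3.14093,-.0002,1.69575]),
([-.602,.436,.393,1.84,-.208,.906,.011],[.53434,.11056,.21897],[-3.1415,-.0004,1.695])]
s=bot.observe();D.append((s["qpos"],s["position"],s["tool_rot"]))
def solve(sg):
    A=np.vstack([fk(q,0,sg)[0].T for q,_,_ in D]);b=np.concatenate([p for _,p,_ in D])
    x,*_=np.linalg.lstsq(A,b,rcond=None);return x,np.abs(A@x-b).max()
E
python3 - <<'E'
from kin import *
import itertools
print(s["position"],s["grip_width"],s["force"])
for sg in itertools.product((1,-1),repeat=4):
    x,e=solve(sg)
    off=[(fk(q,0,sg)[1].inv()*Ro.from_euler("xyz",r)).as_rotvec().round(3) for q,_,r in D]
    if e<.05: print(sg,x.round(4),e.round(4),off)
E
```

```text
[0.53642015 0.09471851 0.05737166] 0.033137130462893793 [-0.22567331  0.53259711 10.08510084]
```

>>> arm_command --gripper '[3,3,3,3,3]' --slide '[[0,0,-2],[0,0,-5],[0,0,-10],[0,0,-15],[0,0,-15]]' --turn '[[0,0,0],[0,0,0],[0,0,0],[0,0,0],[0,0,0]]'

```text
clock: 8.43
position: [0.5372, 0.0945, 0.21]
tool_rot: [3.135, -0.002, 1.694]
force: [0.3, 0.0, -2.0]
grip_width: 0.0332
```

```bash
python3 - <<'E'
from kin import *
import itertools
print(s["position"],s["grip_width"],s["force"],s["qpos"].round(3))
r=[]
for sg in itertools.product((1,-1),repeat=4):
    x,e=solve(sg)
    Rs=[Ro.from_euler("xyz",r)*fk(q,0,sg)[1].inv() for q,_,r in D]
    Rt=[fk(q,0,sg)[1].inv()*Ro.from_euler("xyz",r) for q,_,r in D]
    sp=max((Rt[0].inv()*t).magnitude() for t in Rt)
    r.append((e,sp,sg,x.round(3),Rt[1].as_rotvec().round(3)))
for k in sorted(r,key=lambda t:t[0])[:4]: print(k)
E
```

```text
[0.53717526 0.09451128 0.21004452] 0.03320461295114193 [ 0.31581162  0.03383332 -2.00742997] [-0.579  0.446  0.402  1.855 -0.222  0.878  0.054]
(np.float64(0.06376592162036099), 0.0005355915188780871, (-1, -1, -1, -1), array([-0.042,  0.285,  0.562, -0.342]), array([ 0.   , -0.   ,  1.571]))
(np.float64(0.06376592162036111), 0.33334966780281466, (-1, -1, -1, 1), array([-0.042,  0.285,  0.562, -0.342]), array([ 0.   , -0.   ,  1.771]))
(np.float64(0.06390244314833496), 0.48637033972397076, (-1, -1, 1, -1), array([0.187, 0.489, 0.449, 0.143]), array([-0.231,  0.282,  1.821]))
(np.float64(0.06390244314833506), 0.43936868405159524, (-1, -1, 1, 1), array([0.187, 0.489, 0.449, 0.143]), array([-0.267,  0.267,  2.019]))
```

```bash
cat > kin2.py <<'E'
from kin import *
sg=(-1,-1,-1,-1)
def cols(q):
    R=Ro.from_euler("z",-q[0]);C=[np.array([0,0,1.]),R.apply([1,0,0])]
    for a,b in((1,2),(3,4),(5,6)):
        R=R*Ro.from_euler("y",q[a])*Ro.from_euler("z",-q[b]);C.append(R.apply([0,0,1]))
        if a<5: C.append(R.apply([1,0,0])); 
    return np.array(C).T,R*Ro.from_rotvec([0,0,np.pi/2])
D.append(([-.579,.446,.402,1.855,-.222,.878,.054],[.53717526,.09451128,.21004452],[3.135,-.002,1.694]))
A=np.vstack([cols(q)[0] for q,_,_ in D]);b=np.concatenate([p for _,p,_ in D])
E
python3 - <<'E'
from kin2 import *
U,S,V=np.linalg.svd(A);print(S.round(4))
x=np.linalg.lstsq(A,b,rcond=None)[0];print(x.round(3),np.abs(A@x-b).max())
for rc in (1e-2,3e-3,1e-3):
    x=np.linalg.lstsq(A,b,rcond=rc)[0];print(rc,x.round(3),np.abs(A@x-b).max())
E
```

```text
[4.4603 3.8049 0.7679 0.1566 0.1162 0.0225 0.0046]
[-0.007 -0.204  0.716  0.068  0.421 -0.097  0.21 ] 0.06325815772965379
0.01 [ 0.141 -0.061  0.368  0.133  0.494  0.073 -0.159] 0.06453130596871794
0.003 [-0.123 -0.202  0.713  0.069  0.419 -0.099  0.093] 0.0632572567487513
0.001 [-0.007 -0.204  0.716  0.068  0.421 -0.097  0.21 ] 0.06325815772965379
```

```bash
python3 - <<'E'
import re
t=open("kin2.py").read()
t=t.replace("R.apply([1,0,0])]","R.apply([1,0,0]),R.apply([0,1,0])]").replace("C.append(R.apply([1,0,0])); ","C+=[R.apply([1,0,0]),R.apply([0,1,0])]")
open("kin2.py","w").write(t)
E
python3 - <<'E'
from kin2 import *
for rc in (3e-3,1e-3,3e-4,1e-5):
    x=np.linalg.lstsq(A,b,rcond=rc)[0];print(rc,x.round(3),np.abs(A@x-b).max().round(5));
print((A@x-b).reshape(-1,3).round(3))
E
```

```text
0.003 [ 0.06   0.178  0.083  0.157  0.099 -0.008  0.224 -0.162 -0.134 -0.063] 0.00221
0.001 [ 0.32   0.006 -0.017  0.497  0.123  0.089  0.293 -0.019 -0.131  0.323] 0.0003
0.0003 [ 0.3   -0.002 -0.023  0.534 -0.005 -0.043  0.43   0.005  0.007  0.305] 0.00014
1e-05 [ 0.3   -0.002 -0.023  0.534 -0.005 -0.043  0.43   0.005  0.007  0.305] 0.00014
[[-0.  0. -0.]
 [ 0. -0.  0.]
 [-0.  0.  0.]
 [-0. -0.  0.]
 [ 0.  0. -0.]]
```

```bash
cat >> kin2.py <<'E'
X=np.linalg.lstsq(A,b,rcond=1e-5)[0]
lo=np.array([-2.91,-.3,-1.5,.17,-1.26,.16,-2.52]);hi=np.array([2.91,2.13,1.42,2.43,4.41,1.93,2.52])
from scipy.optimize import least_squares
def FK(q): C,R=cols(q); return C@X,R
def ik(p,R,q0):
    f=lambda q:np.r_[(FK(q)[0]-p)*10,(R.inv()*FK(q)[1]).as_rotvec()*3,.003*(q-q0)]
    r=least_squares(f,np.clip(q0,lo+.06,hi-.06),bounds=(lo+.05,hi-.05)); 
    return r.x,np.abs(r.fun[:6]).max()
def pose(h,al):
    u=np.array([np.cos(h),np.sin(h),0]);z=np.array([0,0,1.]);s_,c_=np.sin(al),np.cos(al)
    return Ro.from_matrix(np.c_[np.cross(z,u),s_*u+c_*z,c_*u-s_*z]),u
E
python3 - <<'E'
from kin2 import *
q0=np.array([-.579,.446,.402,1.855,-.222,.878,.054])
mat=np.array([.528,-.294,0]);al=np.radians(35)
for hd in range(-180,180,20):
    h=np.radians(hd);R,u=pose(h,al)
    p=mat+u*.007+[0,0,.043]
    # continuation: vertical above mat, yaw, then tilt
    q=q0;es=[]
    for a in np.linspace(np.pi/2,al,6):
        Rv,_=pose(h,a);q,e=ik(p+[0,0,.1],Rv,q);es.append(e)
    q,e=ik(p,R,q)
    print(hd,np.round(es,3).max(),e.round(4),q.round(2))
E
```

```text
-180 0.846 0.7957 [ 0.8   1.29 -1.1   1.37  0.88  1.88  2.47]
-160 0.0 0.0 [-0.26  1.47  1.11  1.25 -0.42  1.57 -2.07]
-140 0.0 0.0 [-0.43  1.48  1.16  1.45 -0.39  1.27 -1.85]
-120 0.0 0.0 [-0.58  1.48  1.19  1.67 -0.43  0.92 -1.62]
-100 0.0 0.0 [-0.69  1.46  1.17  1.9  -0.53  0.52 -1.34]
-80 0.0 0.1235 [-0.62  1.21  0.87  2.05  0.87  0.21 -2.47]
-60 0.546 0.7893 [-0.74  1.37  1.14  2.06 -1.21  0.21 -0.24]
-40 0.978 1.0635 [-0.56  1.03  1.    2.04 -1.21  0.21  0.33]
-20 1.053 1.1836 [ 0.97  0.7  -0.41  1.99 -1.21  0.21  1.66]
0 0.589 0.8457 [ 1.41  1.01 -0.83  1.99 -1.21  0.21  2.3 ]
20 0.042 0.2204 [ 1.44  1.09 -0.88  1.99 -1.12  0.21  2.47]
40 0.0 0.0 [ 1.24  1.01 -0.59  1.86 -0.94  0.59  2.44]
60 0.0 0.0 [ 1.06  1.03 -0.4   1.64 -0.72  0.97  2.4 ]
80 0.0 0.0 [ 0.94  1.09 -0.33  1.42 -0.53  1.27  2.42]
100 0.0 0.0 [ 0.86  1.16 -0.35  1.21 -0.32  1.52  2.47]
120 0.0 0.0 [ 0.85  1.26 -0.59  1.04  0.03  1.75  2.47]
140 0.271 0.167 [ 0.86  1.32 -0.89  1.04  0.41  1.88  2.47]
160 0.572 0.4616 [ 0.85  1.31 -1.04  1.2   0.67  1.88  2.47]
```

```bash
python3 - <<'E'
from kin2 import *
q0=np.array([-.579,.446,.402,1.855,-.222,.878,.054]);mat=np.array([.528,-.294,0])
p0,R0=FK(q0)
for hd in(-105,-120,-135):
    h1=np.radians(hd);h0=np.radians(7.1);q=q0;E=[];_,u=pose(h1,1);pm=mat+u*.007+[0,0,.143]
    for t in np.linspace(0,1,13)[1:]:
        q,e=ik(p0+(pm+[0,0,.06]-p0)*t,pose(h0+(h1-h0)*t,np.pi/2)[0],q);E.append(e)
    qv=q
    for a in np.linspace(90,35,6)[1:]: q,e=ik(pm+[0,0,.06*(a-35)/55],pose(h1,np.radians(a))[0],q);E.append(e)
    qt=q;q,e=ik(pm-[0,0,.1],pose(h1,np.radians(35))[0],q);E.append(e)
    print(hd,max(E).round(4),qv.round(2),qt.round(2),q.round(2))
h1=np.radians(-120);_,u=pose(h1,1);pm=mat+u*.007
a=(pm+[0,0,.2],pose(h1,np.pi/2)[0].as_euler("xyz"))
m=p0+(a[0]-p0)*.5
mid=lambda t:(p0+(a[0]-p0)*t,pose(np.radians(7.1-127.1*t),np.pi/2)[0].as_euler("xyz"))
s_=bot.observe()
prev=(s_["position"],s_["tool_rot"])
for t in(.4,.8,1.): rel(*mid(t),*prev);prev=mid(t)
b=(pm+[0,0,.13],pose(h1,np.radians(35))[0].as_euler("xyz"));rel(*b,*prev);print(prev[0],b[0])
E
```

```text
-105 0.0 [-0.14  0.69  0.89  1.72 -0.62  1.03 -0.86] [-0.69  1.33  1.29  1.86 -0.4   0.7  -1.36] [-0.67  1.46  1.17  1.84 -0.48  0.62 -1.43]
-120 0.0 [-0.17  0.72  0.95  1.73 -0.66  1.05 -1.08] [-0.6   1.35  1.28  1.69 -0.34  0.99 -1.56] [-0.58  1.48  1.18  1.67 -0.42  0.92 -1.63]
-135 0.0 [-0.2   0.75  1.01  1.74 -0.71  1.07 -1.3 ] [-0.49  1.36  1.25  1.52 -0.32  1.26 -1.73] [-0.47  1.48  1.17  1.5  -0.4   1.19 -1.79]
slide cm [-15.59  -2.45   0.37] turn deg [ 0.3  -0.24 50.82]
slide cm [-11.76  10.55   0.4 ] turn deg [ 0.   -0.   50.84]
slide cm [0.38 7.89 0.2 ] turn deg [ 0.   -0.   25.42]
slide cm [-0. -0.  7.] turn deg [-55.  -0.   0.]
[ 0.5245     -0.30006218  0.2       ] [ 0.5245     -0.30006218  0.13      ]
```

>>> arm_command --gripper '[3,3,3,3,3]' --slide '[[-3.1,-0.5,0],[-6.2,-1,0],[-9.4,-1.5,0],[-12.5,-2,0],[-15.6,-2.45,0.3]]' --turn '[[0,0,10],[0,0,20],[0,0,30.5],[0,0,40.6],[0,0,50.8]]'

```text
clock: 9.05
position: [0.5302, -0.0645, 0.203]
tool_rot: [-3.141, -0.0, 0.802]
force: [-0.5, 0.3, -1.1]
grip_width: 0.0331
```

>>> arm_command --gripper '[3,3,3,3,3]' --slide '[[-2.4,2.1,0],[-4.7,4.2,0],[-7,6.3,0],[-9.4,8.4,0],[-11.8,10.5,0.4]]' --turn '[[0,0,10],[0,0,20],[0,0,30.5],[0,0,40.6],[0,0,50.8]]'

```text
clock: 9.68
position: [0.5247, -0.2223, 0.199]
tool_rot: [-3.141, -0.0, -0.084]
force: [-0.1, 0.5, -0.3]
grip_width: 0.033
```

>>> arm_command --gripper '[3,3,3,3,3]' --slide '[[0.1,2.6,0],[0.2,5.2,0],[0.4,7.9,0.2],[0.4,7.9,0.2],[0.4,7.9,0.2]]' --turn '[[0,0,8.5],[0,0,17],[0,0,25.4],[0,0,25.4],[0,0,25.4]]'

```text
clock: 10.3
position: [0.5225, -0.3, 0.1967]
tool_rot: [-3.141, 0.001, -0.521]
force: [0.7, 1.0, -1.3]
grip_width: 0.0333
```

```bash
python3 - <<'E'
from h import *
s=bot.observe();print(s["position"],s["tool_rot"],s["qpos"].round(3),s["grip_width"],s["force"])
save("wrist","pics/w4.png")
E
```

```text
[ 0.52253504 -0.30002588  0.19672576] [-3.14136712e+00  6.56237730e-04 -5.20623816e-01] [-0.16   0.728  0.943  1.727 -0.672  1.045 -1.072] 0.033333711037830276 [ 0.67777815  1.0127798  -1.27974417]
```

View pics/w4.png

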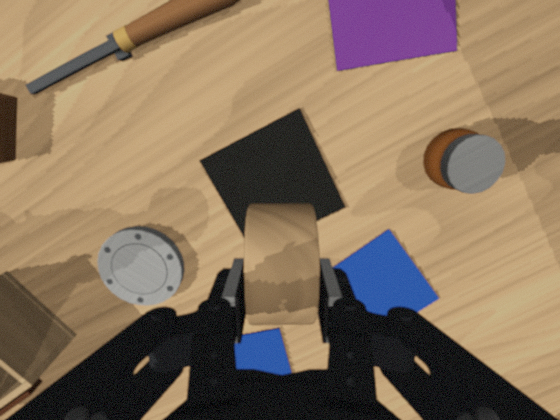

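The wrist view shows the bowl gripped straight at about (282,265) over the mat, with the tin and faceplate well clear. I'll tilt now.

>>> arm_command --gripper '[3,3,3,3,3]' --slide '[[0,0,1],[0,0,2],[0,0,3],[0,0,4],[0,0,5]]' --turn '[[-9,0,0],[-18,0,0],[-27,0,0],[-36,0,0],[-45,0,0]]'

```text
clock: 10.98
position: [0.5237, -0.2992, 0.147]
tool_rot: [2.353, -0.0, -0.519]
force: [-0.0, -0.1, -1.5]
grip_width: 0.0335
```

>>> arm_command --gripper '[3,3,3,3]' --slide '[[0,0,0],[0,0,0],[0,0,0],[0,0,0]]' --turn '[[-9,0,0],[-10,0,0],[-10,0,0],[-10,0,0]]'

```text
clock: 11.48
position: [0.5223, -0.3012, 0.1483]
tool_rot: [2.186, -0.002, -0.524]
force: [0.4, 0.0, -1.4]
grip_width: 0.0332
```

```bash
python3 - <<'E'
from kin2 import *
s=bot.observe();print(s["position"],s["tool_rot"],s["qpos"].round(3),s["grip_width"],s["force"])
_,u=pose(np.radians(-120),1);mat=np.array([.528,-.294,0])
rel(mat+u*.007+[0,0,.048],pose(np.radians(-120),np.radians(35))[0].as_euler("xyz"))
E
```

```text
[ 0.52227467 -0.30121978  0.14829545] [ 2.18591165e+00 -1.63857485e-03 -5.24005862e-01] [-0.608  1.35   1.259  1.664 -0.33   1.011 -1.591] 0.03320308979616902 [ 0.37695141  0.04069216 -1.35378626]
slide cm [ 0.12 -8.31  5.61] turn deg [-0.24 -0.03 -0.09]
```

>>> arm_command --gripper '[3,3,3,3,3]' --slide '[[0,-2.5,1.7],[0,-5,3.4],[0,-7,4.7],[0,-8.1,5.5],[0,-8.3,5.6]]' --turn '[[0,0,0],[0,0,0],[0,0,0],[0,0,0],[0,0,0]]'

```text
clock: 12.1
position: [0.5233, -0.2993, 0.0466]
tool_rot: [2.181, 0.0, -0.522]
force: [-0.1, -0.4, -0.9]
grip_width: 0.0336
```

>>> arm_command --gripper '[3,3,3]' --slide '[[0,-0.2,0.15],[0,-0.3,0.2],[0,-0.3,0.2]]' --turn '[[0,0,0],[0,0,0],[0,0,0]]'

```text
clock: 12.48
position: [0.5237, -0.2989, 0.0437]
tool_rot: [2.182, -0.0, -0.522]
force: [0.5, 0.5, 0.7]
grip_width: 0.0331
```

```bash
python3 - <<'E'
from h import *
s=bot.observe();print(s["position"],s["tool_rot"],s["qpos"].round(3),s["grip_width"],s["force"])
im=save("side","pics/s2.png");b=save("scene","pics/c2.png")
x=cv2.resize(im[230:370,190:340],None,fx=2.6,fy=2.6,interpolation=cv2.INTER_CUBIC);y=cv2.resize(b[215:355,165:315],None,fx=2.6,fy=2.6,interpolation=cv2.INTER_CUBIC)
cv2.imwrite("pics/cmp.png",np.hstack([x,y]))
E
```

```text
[ 0.52368742 -0.29894639  0.04367365] [ 2.18189899e+00 -3.97254338e-04 -5.22010895e-01] [-0.591  1.484  1.161  1.642 -0.409  0.941 -1.668] 0.033104416973974274 [0.52010023 0.52073084 0.73050106]
```

View pics/cmp.png

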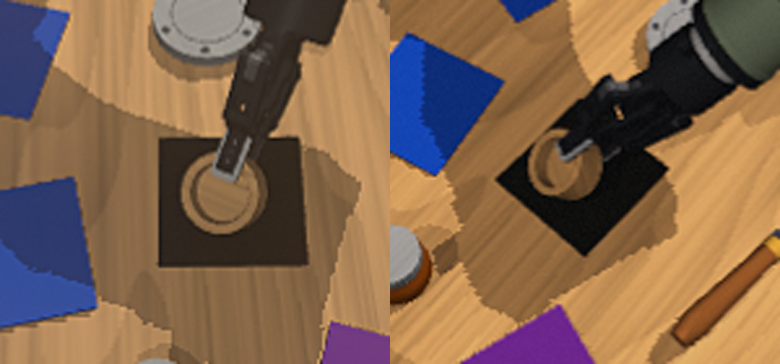

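Both views show the bowl mouth up on the mat (side crop about (222,193)), tilted, with its far edge just touching and the gripper clear. I'll lower the tilt a bit, then release and draw back.

>>> arm_command --gripper '[3,3,3,3]' --slide '[[0,-0.3,-0.1],[0,-0.6,-0.2],[0,-0.6,-0.2],[0,-0.6,-0.2]]' --turn '[[-4,0,0],[-8,0,0],[-8,0,0],[-8,0,0]]'

```text
clock: 13.08
position: [0.5259, -0.2949, 0.04]
tool_rot: [2.043, -0.001, -0.523]
force: [-0.7, -0.3, -0.5]
grip_width: 0.0331
```

>>> arm_command --gripper '[3.7,3.9,3.9,3.9,3.9]' --slide '[[0,0,0],[0,0,0],[0,0,-0.5],[0,0,-1],[0,0,-1.5]]' --turn '[[0,0,0],[0,0,0],[0,0,0],[0,0,0],[0,0,0]]'

```text
clock: 13.7
position: [0.5331, -0.2826, 0.0466]
tool_rot: [2.042, -0.0, -0.522]
force: [-0.3, 0.3, -1.3]
grip_width: 0.0386
```

>>> arm_command --gripper '[3.9,3.9,3.9,3.9,3.9]' --slide '[[0,0,-1],[0,0,-2],[0,0,-5],[0,0,-10],[0,0,-15]]' --turn '[[0,0,0],[0,0,0],[0,0,0],[0,0,0],[0,0,0]]'

```text
clock: 14.32
position: [0.6001, -0.1654, 0.1156]
tool_rot: [2.042, -0.0, -0.522]
force: [0.1, 0.1, -0.0]
grip_width: 0.039
```

```bash
python3 - <<'E'
from h import *
s=bot.observe();print(s["position"],s["tool_rot"],s["qpos"].round(3),s["grip_width"],s["force"])
im=save("side","pics/s3.png");b=save("scene","pics/c3.png")
x=cv2.resize(im[230:370,190:340],None,fx=2.6,fy=2.6,interpolation=cv2.INTER_CUBIC);y=cv2.resize(b[215:355,165:315],None,fx=2.6,fy=2.6,interpolation=cv2.INTER_CUBIC)
cv2.imwrite("pics/cmp3.png",np.hstack([x,y]))
E
```

```text
[ 0.60011391 -0.16540911  0.1155597 ] [ 2.04179112e+00 -2.42514291e-04 -5.21851688e-01] [-0.72   1.517  1.262  1.367 -0.314  1.354 -1.789] 0.039041163829486615 [ 0.05097995  0.13861197 -0.02779358]
```

View pics/cmp3.png

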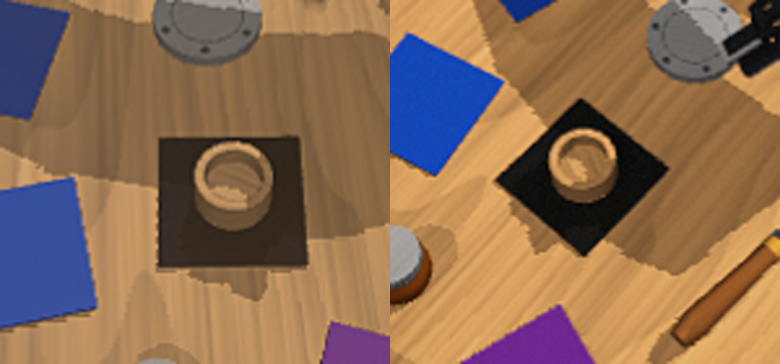

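The bowl lies flat, mouth up, on the mat near its middle (side crop rim centre (233,177), scene crop (583,156)). Measuring it and planning the move above it.

```bash
python3 - <<'E'
from kin2 import *
a=vision.camera_model("side");b_=vision.camera_model("scene")
ua=(190+233.5/2.6-.3,230+176.5/2.6-.3);ub=(165+192.5/2.6-.3,215+156/2.6-.3)
p,e=tri(ray(a,*ua),ray(b_,*ub));print(p,e,onz(a,*ua,.038),onz(b_,*ub,.038))
P=(onz(a,*ua,.038)+onz(b_,*ub,.038))/2
s=bot.observe();Rv=pose(np.radians(-120),np.pi/2)[0].as_euler("xyz")
t=np.array([P[0],P[1],.21]);c0=s["position"]
m=(np.array([.57,-.22,.22]),pose(np.radians(-120),np.radians(58))[0].as_euler("xyz"))
rel(*m);rel(t,Rv,*m)
q=s["qpos"]
for z,R in((m[0],m[1]),(t,Rv),(t-[0,0,.19],Rv),(np.array([.521,-.108,.2]),Rv),(np.array([.521,-.108,.03]),Rv)): q,e=ik(z,Ro.from_euler("xyz",R),q);print(q.round(2),e.round(4))
E
```

```text
[ 0.52921688 -0.29077499  0.03602867] 0.0033137990535601733 [ 0.52980958 -0.29366686  0.038     ] [ 0.52890479 -0.28991625  0.038     ]
slide cm [-0.06 12.2   1.18] turn deg [30.86 -0.48  0.21]
slide cm [0.07 6.47 5.22] turn deg [32.  0.  0.]
[-0.61  1.05  1.25  1.59 -0.45  1.18 -1.48] 0.0
[-0.22  0.76  1.04  1.71 -0.73  1.11 -1.04] 0.0
[-0.1   0.98  0.81  1.8  -0.98  0.82 -0.87] 0.0
[-0.64  0.72  1.15  1.91 -0.77  1.04 -1.25] 0.0
[-0.48  0.93  0.88  2.   -1.08  0.77 -1.03] 0.0
```

>>> arm_command --gripper '[8.5,8.5,8.5,8.5]' --slide '[[0,3,0.3],[0,6.1,0.6],[0,9.2,0.9],[0,12.2,1.2]]' --turn '[[8,0,0],[16,0,0],[24,0,0],[31,0,0]]'

```text
clock: 14.92
position: [0.566, -0.2248, 0.2191]
tool_rot: [2.588, -0.001, -0.522]
force: [1.1, 0.3, 0.4]
grip_width: 0.0851
```

>>> arm_command --gripper '[8.5,8.5,8.5,8.5,8.5]' --slide '[[0,1.6,1.3],[0,3.2,2.6],[0,4.8,3.9],[0,6.5,5.2],[0,6.5,5.2]]' --turn '[[8,0,0],[16,0,0],[24,0,0],[32,0,0],[32,0,0]]'

```text
clock: 15.55
position: [0.5221, -0.3006, 0.2097]
tool_rot: [-3.139, -0.002, -0.531]
force: [0.4, 0.8, 0.3]
grip_width: 0.0847
```

>>> arm_command --gripper '[8.5,8.5]' --slide '[[0,0,0],[0,0,0]]' --turn '[[0,0,0],[0,0,0]]'

```text
clock: 15.8
position: [0.5259, -0.2948, 0.2077]
tool_rot: [3.141, 0.001, -0.52]
force: [0.9, -1.0, 0.3]
grip_width: 0.0849
```

```bash
python3 - <<'E'
from h import *
s=bot.observe();print(s["position"],s["tool_rot"])
m=vision.camera_model("wrist");im=save("wrist","pics/w5.png")
print(proj(m,[.5293,-.2915,.038]),proj(m,[.521,-.108,.014]))
E
```

```text
[ 0.52590161 -0.29482123  0.20774199] [ 3.14081644e+00  6.76177743e-04 -5.19782686e-01]
[275.73529273 189.1490134 ] [147.2032129  264.10037393]
```

View pics/w5.png

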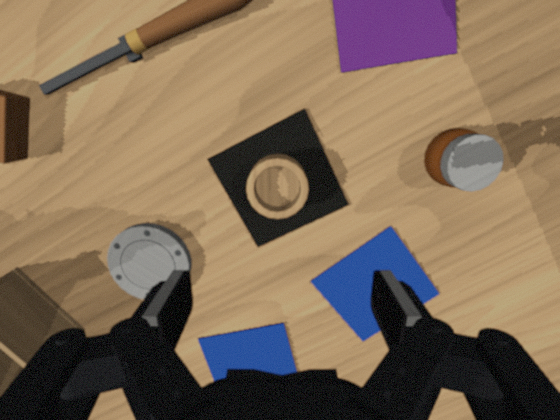

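The wrist view shows the bowl rim at about (277,187) and the faceplate at about (149,262), agreeing within 2 px with the two-view estimates. Contour refinement next.

```bash
python3 - <<'E'
from h import *
im=cv2.imread("pics/w5.png");m=vision.camera_model("wrist");h=cv2.cvtColor(im,cv2.COLOR_BGR2HSV)
def big(k,x0,y0,x1,y1):
    z=np.zeros(k.shape,np.uint8);z[y0:y1,x0:x1]=k[y0:y1,x0:x1]
    return max(cv2.findContours(z,cv2.RETR_EXTERNAL,cv2.CHAIN_APPROX_NONE)[0],key=cv2.contourArea)[:,0]
def circ(q,r):
    q=np.array(q);return least(q,r)
from scipy.optimize import least_squares
def least(q,r):
    f=least_squares(lambda c:np.linalg.norm(q-c,axis=1)-r,q.mean(0),loss="soft_l1",f_scale=.001);return f.x,np.abs(f.fun).mean()
c=big((h[...,2]>90),235,145,320,228);print(c.min(0),c.max(0))
q=[onz(m,*map(float,p),.038)[:2] for p in c if p[1]>185];B,e=circ(q,.032);print("bowl",B,e)
c=big((h[...,1]<70)&(h[...,2]>60),100,215,195,320);print(c.min(0),c.max(0))
q=[onz(m,*map(float,p),.014)[:2] for p in c if p[0]<165 and p[1]>245 and p[1]<290 or p[0]<140 and p[1]>230];F,e=circ(q,.05);print("fp",F,e)
q=[onz(m,*map(float,p),.014)[:2] for p in c if p[0]<150];print("fp2",circ(q,.05))
s=bot.observe();rel([B[0],B[1],.021],[np.pi,0,s["tool_rot"][2]])
E
```

```text
[246 156] [308 218]
bowl [ 0.52927972 -0.29276159] 0.00029373429829817596
[107 223] [190 319]
fp [ 0.52050498 -0.10832843] 0.004649055112112776
fp2 (array([ 0.51995407, -0.10816119]), np.float64(0.003767850717165936))
slide cm [ 0.21 -0.37 18.67] turn deg [0.05 0.04 0.  ]
```

>>> arm_command --gripper '[8.5,8.5,8.5,8.5,8.5]' --slide '[[0.2,-0.37,5],[0.2,-0.37,11],[0.2,-0.37,16],[0.2,-0.37,19],[0.2,-0.37,19.4]]' --turn '[[0,0,0],[0,0,0],[0,0,0],[0,0,0],[0,0,0]]'

```text
clock: 16.48
position: [0.5282, -0.2927, 0.0123]
tool_rot: [3.141, 0.003, -0.521]
force: [-0.5, -0.3, -0.4]
grip_width: 0.0852
```

>>> arm_command --gripper '[6,6,6,6,6]' --slide '[[0,0,0],[0,0,0],[0,0,0],[0,0,0],[0,0,0]]' --turn '[[0,0,0],[0,0,0],[0,0,0],[0,0,0],[0,0,0]]' --force 25

```text
clock: 17.1
position: [0.5295, -0.294, 0.0155]
tool_rot: [-3.141, -0.002, -0.522]
force: [-0.8, 1.0, 8.2]
grip_width: 0.0618
```

```bash
python3 - <<'E'
from h import *
s=bot.observe();print(s["position"],s["tool_rot"],s["grip_width"],s["force"])
p=s["position"];r=s["tool_rot"]
w=np.array([p[0],p[1],.11])
rel(w,r);t=np.array([.521,-.1085,.11])+[p[0]-.5293,p[1]+.2923,0]
rel(t,r,w,r); rel([.521,-.1085,.11],r,w,r)
E
```

```text
[ 0.52953855 -0.29403062  0.01545157] [-3.14107358e+00 -1.80796677e-03 -5.21739085e-01] 0.061800921898386596 [-0.79205807  1.0350848   8.15565896]
slide cm [ 0.02 -0.   -9.45] turn deg [0. 0. 0.]
slide cm [-9.880e+00 -1.552e+01 -1.000e-02] turn deg [0. 0. 0.]
slide cm [-9.990e+00 -1.566e+01 -1.000e-02] turn deg [0. 0. 0.]
```

>>> arm_command --gripper '[6,6,6,6,6]' --slide '[[0,0,-2],[0,0,-5],[0,0,-8],[-1.9,-3.1,-9.5],[-4.9,-7.8,-9.5]]' --turn '[[0,0,0],[0,0,0],[0,0,0],[0,0,0],[0,0,0]]'

```text
clock: 17.73
position: [0.5256, -0.2024, 0.1117]
tool_rot: [-3.141, -0.003, -0.525]
force: [1.0, 1.4, -1.5]
grip_width: 0.0617
```

>>> arm_command --gripper '[6,6,6,6,6]' --slide '[[-2,-3.2,0],[-4,-6.3,0],[-5.03,-7.85,0],[-5.03,-7.85,0],[-5.03,-7.85,0]]' --turn '[[0,0,0],[0,0,0],[0,0,0],[0,0,0],[0,0,0]]'

```text
clock: 18.35
position: [0.5209, -0.1095, 0.1099]
tool_rot: [-3.141, -0.001, -0.523]
force: [-0.1, 0.2, -1.2]
grip_width: 0.0619
```

```bash
python3 - <<'E'
from h import *
s=bot.observe();print(s["position"],s["tool_rot"],s["grip_width"],s["force"])
m=vision.camera_model("wrist");im=save("wrist","pics/w6.png")
p=s["position"]
print("rim ctr pred",proj(m,[p[0],p[1],p[2]+.0225]),"fp",proj(m,[.521,-.1085,.014]))
rel([.521,-.1085,p[2]],s["tool_rot"])
E
```

```text
[ 0.52093017 -0.10950322  0.10993436] [-3.14134183e+00 -1.00532461e-03 -5.22645816e-01] 0.06191012817303395 [-0.10699426  0.23298231 -1.18188968]
rim ctr pred [279.10168543 299.17185324] fp [279.01317256 214.25153264]
slide cm [-0.05 -0.11 -0.02] turn deg [ 0.01  0.   -0.03]
```

View pics/w6.png

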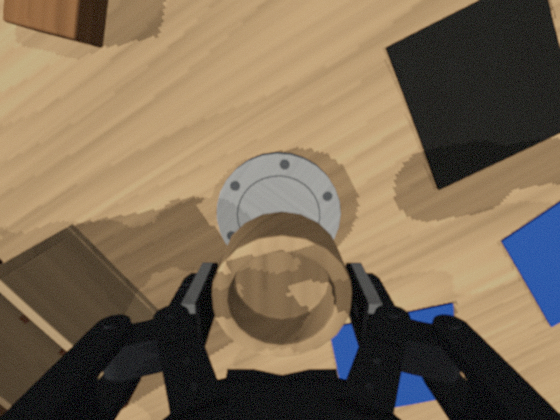

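The wrist view shows the bowl's rim centre at about (282,280), not the predicted row 299, with the faceplate ring at (279,212). I need to settle whether that's an offset or a height difference.

```bash
python3 - <<'E'
from h import *
m=vision.camera_model("wrist");s=bot.observe();p=s["position"];R=Ro.from_euler("xyz",s["tool_rot"])
for dz in(.0225,.015,.008,.0):
  for dx in(0,.006):
    c=p+R.apply([dx,0,0])+[0,0,dz];t=np.linspace(0,2*np.pi,72)
    q=np.array([proj(m,c+[.032*np.cos(a),.032*np.sin(a),0]) for a in t])
    print(dz,dx,"out x",q[:,0].min().round(),q[:,0].max().round(),"y",q[:,1].min().round(),q[:,1].max().round())
E
python3 - <<'E'
import cv2
im=cv2.imread("pics/w6.png");print([tuple(im[r,282]) for r in range(195,360,5)])
E
```

```text
0.0225 0 out x 207.0 352.0 y 232.0 357.0
0.0225 0.006 out x 205.0 353.0 y 218.0 347.0
0.015 0 out x 210.0 348.0 y 225.0 345.0
0.015 0.006 out x 209.0 349.0 y 212.0 336.0
0.008 0 out x 213.0 345.0 y 220.0 336.0
0.008 0.006 out x 212.0 346.0 y 207.0 326.0
0.0 0 out x 216.0 342.0 y 214.0 326.0
0.0 0.006 out x 216.0 343.0 y 202.0 317.0
[(np.uint8(158), np.uint8(162), np.uint8(163)), (np.uint8(156), np.uint8(159), np.uint8(159)), (np.uint8(159), np.uint8(162), np.uint8(162)), (np.uint8(149), np.uint8(153), np.uint8(155)), (np.uint8(51), np.uint8(78), np.uint8(97)), (np.uint8(53), np.uint8(78), np.uint8(97)), (np.uint8(52), np.uint8(76), np.uint8(96)), (np.uint8(47), np.uint8(73), np.uint8(90)), (np.uint8(83), np.uint8(116), np.uint8(139)), (np.uint8(122), np.uint8(164), np.uint8(192)), (np.uint8(119), np.uint8(162), np.uint8(190)), (np.uint8(84), np.uint8(119), np.uint8(148)), (np.uint8(91), np.uint8(127), np.uint8(153)), (np.uint8(93), np.uint8(126), np.uint8(156)), (np.uint8(100), np.uint8(132), np.uint8(158)), (np.uint8(92), np.uint8(125), np.uint8(152)), (np.uint8(80), np.uint8(106), np.uint8(131)), (np.uint8(77), np.uint8(106), np.uint8(130)), (np.uint8(82), np.uint8(112), np.uint8(134)), (np.uint8(81), np.uint8(110), np.uint8(136)), (np.uint8(75), np.uint8(110), np.uint8(133)), (np.uint8(79), np.uint8(108), np.uint8(132)), (np.uint8(73), np.uint8(104), np.uint8(128)), (np.uint8(79), np.uint8(108), np.uint8(131)), (np.uint8(74), np.uint8(105), np.uint8(128)), (np.uint8(51), np.uint8(75), np.uint8(94)), (np.uint8(42), np.uint8(65), np.uint8(83)), (np.uint8(56), np.uint8(75), np.uint8(93)), (np.uint8(50), np.uint8(71), np.uint8(89)), (np.uint8(53), np.uint8(74), np.uint8(90)), (np.uint8(91), np.uint8(124), np.uint8(151)), (np.uint8(115), np.uint8(155), np.uint8(184)), (np.uint8(114), np.uint8(155), np.uint8(186))]
```

The rim outline fits a zero offset after all: far rim edge row 233 against 232 predicted, and the near lit band is the rim. I'll descend.

>>> arm_command --gripper '[6,6,6,6,6]' --slide '[[0,-0.1,3],[0,-0.1,6],[0,-0.1,7.8],[0,-0.1,8.2],[0,-0.1,8.3]]' --turn '[[0,0,0],[0,0,0],[0,0,0],[0,0,0],[0,0,0]]'

```text
clock: 19.02
position: [0.5215, -0.1083, 0.0266]
tool_rot: [-3.142, -0.001, -0.523]
force: [0.5, -0.1, -1.6]
grip_width: 0.0619
```

>>> arm_command --gripper '[6,6,6]' --slide '[[0,0,0.1],[0,0,0.2],[0,0,0.2]]' --turn '[[0,0,0],[0,0,0],[0,0,0]]'

```text
clock: 19.4
position: [0.5217, -0.1079, 0.0254]
tool_rot: [-3.14, -0.001, -0.522]
force: [-5.2, 3.7, 21.8]
grip_width: 0.0614
```

>>> arm_command --gripper '[6,6,7,7.5,7.5]' --slide '[[0,0,-0.1],[0,0,-0.1],[0,0,-0.1],[0,0,-0.1],[0,0,-0.1]]' --turn '[[0,0,0],[0,0,0],[0,0,0],[0,0,0],[0,0,0]]'

```text
clock: 20.02
position: [0.5212, -0.1079, 0.025]
tool_rot: [3.141, 0.0, -0.522]
force: [0.6, 0.2, 0.7]
grip_width: 0.0749
```

>>> arm_command --gripper '[8,8.5,8.5,8.5,8.5]' --slide '[[0,0,0],[0,0,-3],[0,0,-8],[0,0,-14],[0,0,-18]]' --turn '[[0,0,0],[0,0,0],[0,0,0],[0,0,0],[0,0,0]]'

```text
clock: 20.65
position: [0.5213, -0.1081, 0.2074]
tool_rot: [-3.141, -0.001, -0.522]
force: [-0.0, 0.8, 0.7]
grip_width: 0.0852
```

>>> arm_command --gripper '[8.5,8.5]' --slide '[[0,0,0],[0,0,0]]' --turn '[[0,0,0],[0,0,0]]'

```text
clock: 20.9
position: [0.521, -0.1075, 0.2046]
tool_rot: [-3.141, 0.001, -0.522]
force: [0.1, -0.5, 0.1]
grip_width: 0.0851
```

```bash
python3 - <<'E'
from h import *
s=bot.observe();print(s["clock"],s["position"],s["force"])
m=vision.camera_model("wrist");im=save("wrist","pics/w7.png");sd=save("side","pics/s7.png")
c=proj(m,[.521,-.1085,.048]);print(c,proj(m,[.521,-.1085,.014]))
u,v=map(int,proj(m,[.521,-.1085,.014]));print(u,v)
a=cv2.resize(im[v-65:v+65,u-65:u+65],(520,520),interpolation=cv2.INTER_CUBIC);b=cv2.resize(sd[90:350,190:330],None,fx=2,fy=2)
cv2.imwrite("pics/f.png",np.hstack([a,b]))
E
```

```text
20.9 [ 0.52103444 -0.10747638  0.20458661] [ 0.08612238 -0.45509716  0.12133335]
[281.29255264 193.31017277] [281.3023845  185.20303258]
281 185
```

View pics/f.png

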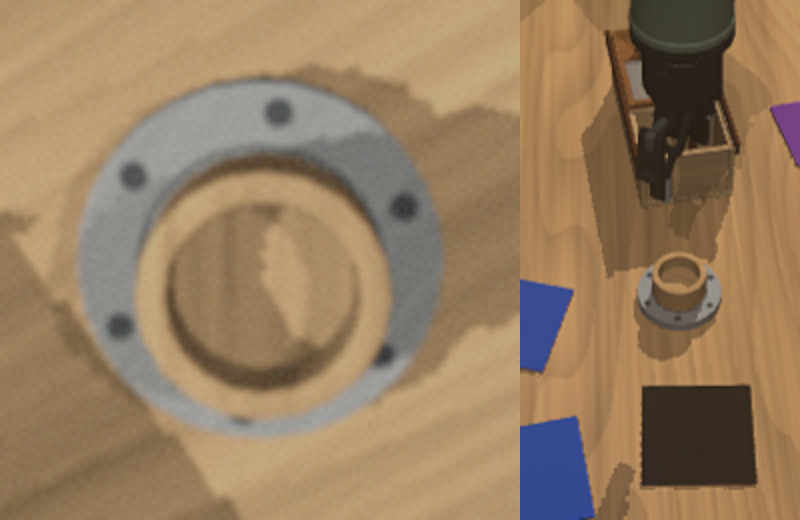

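The final views show the bowl mouth up on the faceplate, rim centre about px (281.6,193.2) against 281.3,193.3 predicted for an exact centre (under 1 mm off). The mat is empty, the pocket is open and the gripper is clear.

```bash
python3 -c "
from h import *
job_done();print(bot.observe()['clock'])"
```

```text
the job is handed in; nothing more can be done
the job is handed in; nothing more can be done
```

The lid is open at its stop and the bowl stands mouth up in the middle of the faceplate. The job was handed in at about 21 s on the robot's clock.

- **Lid:** It was free at once, so I never turned the knob. It moved 92 mm and then stopped hard. The last side view shows the pocket open, though the arm hid the knob in that view.
- **Mat:** I pinched the bowl across its thickness and tilted it over the black mat until its edge touched, then let go. Two views showed it flat and mouth up, about 2 mm from the mat's centre.
- **Faceplate:** I took the bowl again across its diameter and set it down, pressing with about 22 N. The last wrist view puts it within about 1 mm of the faceplate's centre. The gripper was about 0.2 m up and touching nothing.

**Checks that disagreed:**
- My first reading of the held bowl's rim looked about 19 px off. It was a misread edge: the rim outline matched the expected place.
- Rough outlines of the case corners differed from their known positions by up to about 5 mm, so I used the knob and the strip edges instead.
- The faceplate fit from the wrist camera scattered by 4 to 5 mm, but its centre agreed with the two fixed views to about 2 mm.
- I saw 8 to 16 N upward on the gripper when it closed, well under the limits.

I did not touch the other things on the bench.

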